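# Shut the multicooker on the eggs and start it

### The arm

A 6-joint arm with a two-finger parallel gripper is mounted at the origin on a cart in front of the work surface, level with it; the furniture and walls round the work are solid. World frame = base frame: x ahead of the robot, y to its left, z up, the work surface at z = 0. Lengths are in m, angles in degrees, forces in N, time in s.
With the tool pointing down it reaches from about 0.3 to 0.85 m from the base axis. Payload 5.4 kg.
Tool frame: the origin (TCP) lies midway between the tips of the shut fingers; the grasp point (between the pads) lies 19 mm behind it; z points along the fingers, y is the line along which they close (so a half turn about z gives the same grasp; the last joint's range is limited). The gripper opens to 85 mm and grips with 20 to 120 N. Pads are 22 mm wide; open, the fingers measure 114 mm over their backs; the gripper's body (76 mm by 85 mm) begins 54 mm behind the grasp point. The pads swing forward as they close: fully open they stand 13 mm farther back than shut.
Start: joints at [56.832, 9.076, 91.501, -0, 79.423, -12.038], TCP at [0.207, 0.536, 0.231] pointing down, gripper open.
Joint ranges: [-166.64, 166.64], [-54.1, 131.32], [10.49, 154.53], [-73.88, 253.88], [9.74, 151.15], [-171.62, 171.62]. Speed limits (degrees/s): [147.25, 147.25, 180, 180, 180, 180].

### API

Orientations are given as a 3x3 rotation matrix whose columns are the frame's x, y, z axes.
In Python, from rig import robot gives the robot as it stands.
- The arm moves only by the tool carry_out, never from a script. Its argument "moves" is one flat list of numbers, 6 for each row, row after row: the shift along the tool's x, y, z as a fraction of full scale, then the turn, a rotation vector about the tool's x, y, z as a fraction of full scale. A call has 1 to 10 rows; each row shifts and turns the commanded pose from where the row before left it, along the tool's axes as they then stand; what a row does not reach is not made up. Full scale, the value 1, is 0.04 m for a shift and 6 degrees for a turn. A row lasts 1/12 s, in which the tool goes at most 41.7 mm and 7.16 degrees, less where a joint would pass 70% of its speed; a pose out of reach is approached as far as the arm can. A call with a number of a shift or a turn outside -1 to 1 is refused whole. A call with a gripper value outside its range is refused whole. "claw" is the closure, from -1 (fully open) to 1 (shut), set as the call begins (left out, the last holds). The fingers move at their own pace and stop on an object; "force" is the grip in N (left out, the last holds). Time passes only in rows, so rows that do not move let the fingers close. It gives the time, the measured TCP pose, the force, the opening and the grip force at its end, in the units of the state.
- robot.read_state(): the state, without advancing time (a new reading comes with each control period).
- robot.capture(name): name is "scene" or "top"; returns the picture (420x560x3 uint8, red, green, blue); there is no depth.
- robot.camera_params(name): a dict with "intrinsics" (3x3 intrinsics, pixels), "origin" and "orientation" of the camera in the world. Camera axes: x right, y up, looking along -z (the intrinsics and any distortion apply to the point x, -y, -z); pixel columns grow to the right and rows downward; lengths in m; the calibration is good to about 2 mm. A picture is of the moment at which its call begins. camera_params takes no time and is no camera call.
- robot.close_job(): hands the job in; it is judged then, once.
The state is a dict: "t": time; "q": joint angles; "joint_velocities": joint speeds; "joint_torque": joint torques, N m; "position": TCP position; "ee_rot": TCP orientation; "force": force on the tool from outside, world axes, zero at the start; "ft_torque": the same for the moment, N m; "finger_gap": finger opening in m; "finger_force": force on a finger pad.
Only numpy, scipy, OpenCV 4.12 (cv2) and the standard library are available. Lean on these libraries where they do the work, as an engineer would, in place of code of your own. Each camera call takes 0.05 s, during which the arm holds its last target. There are 200 camera calls.

### The job

The eggs are in the multicooker and its lid is ajar: push the lid fully shut with your fingertips, then press the yellow egg key, then the green start key, letting each key come up again. Press everything lightly, keep off the red stop key, press no key before the lid is shut, and do not lift the lid or push the cooker or the things around it out of place.

Things in the scene. Friction and masses are not known exactly. Their poses are not given: they have to be found in the camera images.
- cooker: Multicooker, loose on rubber feet, about 3.4 kg: steel drum 210 mm across, 148 mm high, dark lid on top, grey control console with a dark sloping top in front (170 mm wide, to x = -173 mm), hinge housing behind (to x = +130 mm). Origin: centre of the drum at the worktop; x points from the console to the hinge, y along the row of keys to the yellow one, z up. Five eggs stand on a rack inside.
- lid (a joint): Opening angle of the lid in rad: 0 fully shut, grows as the front of the lid rises; it starts ajar between 0.3 and 0.6. The hinge axis is level, along the cooker's y, and its friction keeps the lid where it is left; a push of 1 to 4 N down on the front tab moves it.
- lid_hinge (a point): Middle of the lid's hinge axis, on the cooker 122 mm behind the drum's centre (x = +122 mm) and 152 mm up.
- lid_front (a point): Middle of the upper face of the lid's front tab (28 x 62 mm, away from the hinge), the place to push. It moves with the lid: 218 mm from the hinge axis along the lid and 24 mm above it. With the lid shut it lies at cooker x = -96 mm, 176 mm up. The shut lid's top is 182 mm up, its steam vent 187 mm.
- egg_key_top (a point): Centre of the top of the yellow round key with a white egg on it, 26 mm across, standing 8 mm proud of the console's sloping deck (which dips 0.17 rad towards the robot side) at cooker x = -148 mm, y = +46 mm, about 131 mm up. Selects the egg programme.
- egg_key (a joint): How far the yellow key is pressed, in m: 0 up, 0.005 at the bottom. A spring returns it: about 1.5 N to start, 4 N to bottom; a press counts beyond 0.003.
- stop_key_top (a point): Centre of the top of the red round key with a white square on it, 26 mm across, standing 8 mm proud of the console's sloping deck (which dips 0.17 rad towards the robot side) at cooker x = -148 mm, y = 0 mm, about 131 mm up. Stop key: must not be pressed.
- stop_key (a joint): How far the red key is pressed, in m: 0 up, 0.005 at the bottom. A spring returns it: about 1.5 N to start, 4 N to bottom; a press counts beyond 0.003.
- start_key_top (a point): Centre of the top of the green round key with a white triangle on it, 26 mm across, standing 8 mm proud of the console's sloping deck (which dips 0.17 rad towards the robot side) at cooker x = -148 mm, y = -46 mm, about 131 mm up. Starts the programme.
- start_key (a joint): How far the green key is pressed, in m: 0 up, 0.005 at the bottom. A spring returns it: about 1.5 N to start, 4 N to bottom; a press counts beyond 0.003.
- mug: Bystander to leave alone: white mug with one handle, 78 mm wide over the cup, 97 mm high. Origin: centre of its underside.
- teapot: Bystander to leave alone: white teapot with red dots, 123 x 233 mm with spout and handle, 144 mm high. Origin: centre of its underside.
- salt_mill: Bystander to leave alone: white mill with a brown wooden head, 52 mm across, 177 mm high. Origin: centre of its underside.
- pepper_mill: Bystander to leave alone: beige mill with a brown wooden head, 52 mm across, 172 mm high. Origin: centre of its underside.
- pinch_bowl: Bystander to leave alone: little wooden bowl of salt, 68 mm across, 29 mm high. Origin: centre of its underside.
- egg_tray: Bystander to leave alone: flat wooden tray 115 x 165 mm with three spare eggs standing in it, 67 mm high over the eggs. Origin: centre of its underside.
- measure_spoon: Bystander to leave alone: steel measuring spoon lying flat, 38 x 117 mm, 15 mm high. Origin: centre of its underside.

How it is judged:
By the outcome, as a careful person would: the job done as asked, in the order asked, and still so for the second after the job is handed in, with the robot touching nothing.
It also fails if it takes over 48 s, if anything falls off the work surface, if the arm or the gripper's body presses on something with over 40 N, if the wrist force passes 120 N, or if a joint passes its speed limit or range.

## Working session

There is one attempt and no reset: what is moved stays moved. The work goes in short steps, Python scripts to look and compute and a tool call to move; the robot and the scene stay as the last step left them, time stands still between calls to the robot, and variables do not carry over. Pictures are saved under pics/ and viewed, at most 10 in all, crops included, and the job is handed in when it is done.

Besides the shell and the picture viewer there is one more tool, called after "Request:" as name(argument=value, ...), one argument or row to a line, values as JSON. carry_out: Moves the arm, as the interface text tells. Shift numbers are shares of 0.04 m and turn numbers shares of 6 degrees, none past 1 either way. Its arguments: {"type":"object","properties":{"moves":{"type":"array"},"claw":{"type":"number"},"force":{"type":"number"}},"required":["moves"]}

```bash
mkdir -p pics; ls; python3 - <<'E'
from rig import robot
import cv2
for n in("scene","top"):
    cv2.imwrite(f"pics/{n}0.png",robot.capture(n)[:,:,::-1])
    p=robot.camera_params(n);print(n,p)
s=robot.read_state();print(s['t'],s['position'],s['ee_rot'],s['finger_gap'])
E
```

```text
pics
scene {'intrinsics': array([[472.46252263,   0.        , 283.61524506],
       [  0.        , 472.46252263, 214.07298363],
       [  0.        ,   0.        ,   1.        ]]), 'origin': array([0.38873593, 0.98626461, 1.43521375]), 'orientation': array([[-0.98523533,  0.13497469, -0.10532414],
       [-0.17120178, -0.78080324,  0.60086293],
       [-0.00113614,  0.61002307,  0.79238284]])}
top {'intrinsics': array([[545.71191242,   0.        , 284.37098889],
       [  0.        , 545.71191242, 216.73322509],
       [  0.        ,   0.        ,   1.        ]]), 'origin': array([-0.07212544,  0.24154796,  1.61769961]), 'orientation': array([[-0.36981086,  0.84107359, -0.3947596 ],
       [-0.92908479, -0.337705  ,  0.15085356],
       [-0.00643334,  0.42255242,  0.90631565]])}
0.1 [0.20698142 0.535853   0.23037559] [[-9.32772339e-01  3.60464769e-01 -9.56112094e-04]
 [ 3.60465869e-01  9.32771182e-01 -1.50964851e-03]
 [ 3.47658707e-04 -1.75280415e-03 -9.99998403e-01]] 0.08545725930204617
```

View pics/scene0.png

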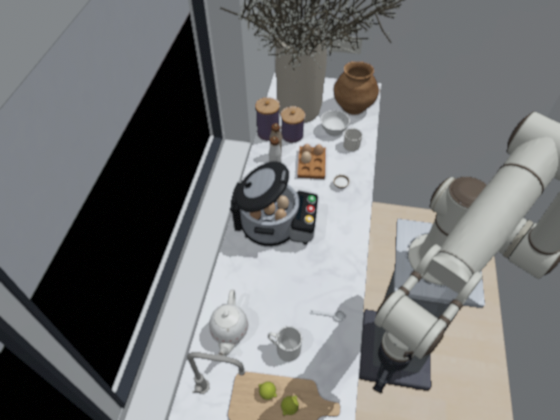

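View pics/top0.png

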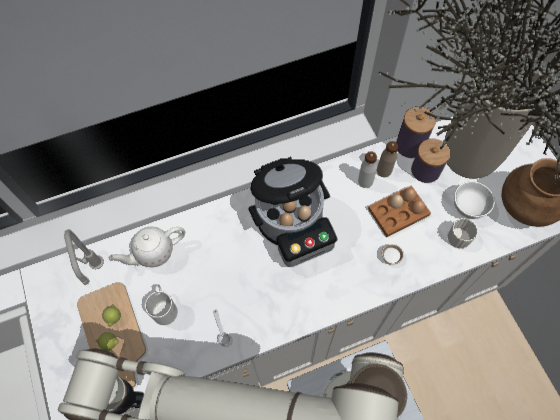

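Both views show the cooker clear of its neighbours, lid ajar. Keys in top view: yellow (295,248), red (309,242), green (324,237). In scene view: (309,220), (310,210), (311,200).

```bash
cat > h.py <<'E'
import numpy as np, cv2
from rig import robot
def ray(n,uv):
    p=robot.camera_params(n);d=np.linalg.inv(p['intrinsics'])@[uv[0],uv[1],1]
    d=p['orientation']@(d*[1,-1,-1]);return p['origin'],d/np.linalg.norm(d)
def plane(n,uv,z):
    o,d=ray(n,uv);return o+d*(z-o[2])/d[2]
def tri(a,b):
    A=np.zeros((3,3));y=np.zeros(3);R=[ray("scene",a),ray("top",b)]
    for o,d in R:
        M=np.eye(3)-np.outer(d,d);A+=M;y+=M@o
    x=np.linalg.solve(A,y)
    return x,[np.linalg.norm(np.cross(x-o,d)) for o,d in R]
def proj(n,P):
    p=robot.camera_params(n);c=(p['orientation'].T@(np.array(P)-p['origin']))*[1,-1,-1]
    q=p['intrinsics']@c;return q[:2]/q[2]
HUE=dict(yellow=(15,33),red=None,green=(40,90))
def keys(img,c,r=22):
    h=cv2.cvtColor(img,cv2.COLOR_RGB2HSV).astype(int);out={}
    m0=np.zeros(h.shape[:2],np.uint8);cv2.circle(m0,c,r,1,-1)
    for k,v in HUE.items():
        H=h[...,0];m=((H<8)|(H>170)) if v is None else (H>=v[0])&(H<=v[1])
        m=(m&(h[...,1]>110)&(h[...,2]>90)&(m0>0)).astype(np.uint8)
        n,_,st,_=cv2.connectedComponentsWithStats(m)
        lab=cv2.connectedComponents(m)[1]
        if n<2: continue
        i=1+np.argmax(st[1:,4]);pts=cv2.findNonZero((lab==i).astype(np.uint8))
        out[k]=(cv2.minEnclosingCircle(cv2.convexHull(pts))[0],st[i,4],pts.mean((0,1)))
    return out
E
python3 - <<'E'
from h import *
a=keys(cv2.imread("pics/scene0.png")[:,:,::-1].copy(),(310,210));b=keys(cv2.imread("pics/top0.png")[:,:,::-1].copy(),(309,242))
for k in a:
    print(k,a[k],b[k],*tri(a[k][0],b[k][0]));print(plane("scene",a[k][0],.131),plane("top",b[k][0],.131))
for n,c in(("scene",(275,210)),("top",(292,215))):
    i=cv2.imread(f"pics/{n}0.png");i=i[c[1]-55:c[1]+55,c[0]-55:c[0]+55]
    cv2.imwrite(f"pics/{n}0c.png",cv2.resize(i,(550,550),interpolation=cv2.INTER_CUBIC))
import numpy as np
A=cv2.imread("pics/scene0c.png");B=cv2.imread("pics/top0c.png");cv2.imwrite("pics/c0.png",cv2.resize(np.hstack([A,B]),(800,400)))
E
```

```text
yellow ((309.1842041015625, 217.55262756347656), np.int32(27), array([308.96296296, 217.74074074])) ((295.0, 247.0), np.int32(45), array([295.08888889, 247.31111111])) [0.47134037 0.00204011 0.13686365] [np.float64(0.0005878507605922466), np.float64(0.0005878507605922177)]
[ 0.47221647 -0.00281914  0.131     ] [0.47292323 0.00137495 0.131     ]
red ((310.3484802246094, 207.56060791015625), np.int32(31), array([310.12903226, 207.70967742])) ((309.5, 241.5), np.int32(45), array([309.46666667, 241.46666667])) [ 0.47332495 -0.04486106  0.13314089] [np.float64(0.0009804971798986497), np.float64(0.000980497179898669)]
[ 0.47429957 -0.0472614   0.131     ] [ 0.473163   -0.04479467  0.131     ]
green ((310.5869445800781, 197.8478240966797), np.int32(14), array([309.64285714, 197.35714286])) ((323.5, 236.0), np.int32(42), array([323.35714286, 235.78571429])) [ 0.4775573  -0.09194876  0.12798447] [np.float64(0.002574699288133031), np.float64(0.002574699288133001)]
[ 0.47954046 -0.09134181  0.131     ] [ 0.47395493 -0.09000286  0.131     ]
```

View pics/c0.png

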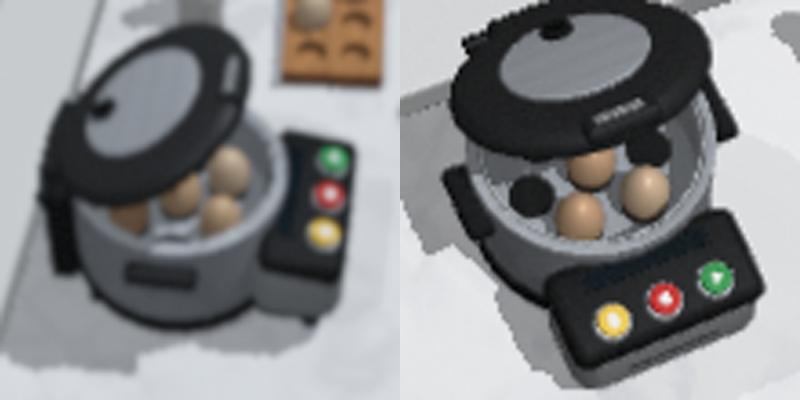

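The crop shows the lid's front tab at about top (297,192) and scene (284,176), with the three keys on the dark deck. Next I refine the key centres and triangulate the tab.

```bash
python3 - <<'E'
from h import *
C={}
for n,c in(("scene",[(309,218),(310.2,207.7),(310.5,198)]),("top",[(295,247.3),(309.5,241.5),(323.5,236)])):
    g=cv2.imread(f"pics/{n}0.png").max(2)
    C[n]=[]
    for u in c:
        m=((g>85)).astype(np.uint8);d=np.zeros_like(m);cv2.circle(d,tuple(int(round(v)) for v in u),6,1,-1)
        l=cv2.connectedComponents(m&d)[1];i=l[int(round(u[1])),int(round(u[0]))];p=cv2.findNonZero((l==i).astype(np.uint8))
        C[n].append(p.mean((0,1)));print(n,len(p),C[n][-1].round(2))
S=[plane("scene",u,.131) for u in C["scene"]];T=[plane("top",u,.131) for u in C["top"]]
print(np.round(S,4));print(np.round(T,4))
for a,b in zip(C["scene"],C["top"]): print(tri(a,b))
for P in(S,T):
    d=P[0]-P[2];print(np.degrees(np.arctan2(-d[0],d[1])),np.mean(P,0))
print("tab",tri((283.8,175.6),(296.9,192.4)))
# predicted tab pixels by opening angle, yaw psi
M=(np.mean(S,0)+np.mean(T,0))/2
for th in(.3,.4,.45,.5,.55,.6):
    x=.148+.122-(.218*np.cos(th)-.024*np.sin(th));z=.152+.218*np.sin(th)+.024*np.cos(th)
    for psi in(0,2.5):
        p=np.radians(psi);P=[M[0]+x*np.cos(p),M[1]+x*np.sin(p),z];print(th,psi,np.round(P,3),proj("scene",P).round(1),proj("top",P).round(1))
E
```

```text
scene 82 [308.77 218.51]
scene 73 [310.16 208.23]
scene 72 [311.21 198.33]
top 89 [295.11 247.92]
top 88 [309.38 242.31]
top 85 [323.38 236.56]
[[ 0.4731  0.0016  0.131 ]
 [ 0.4745 -0.0442  0.131 ]
 [ 0.477  -0.0895  0.131 ]]
[[ 0.4701  0.0022  0.131 ]
 [ 0.4709 -0.0435  0.131 ]
 [ 0.4724 -0.0889  0.131 ]]
(array([0.47201211, 0.00125567, 0.12936044]), [np.float64(0.0013480491929991835), np.float64(0.0013480491929992058)])
(array([ 0.47327481, -0.04465373,  0.12890425]), [np.float64(0.0016281692328703357), np.float64(0.0016281692328703)])
(array([ 0.4755475 , -0.0906518 ,  0.12780436]), [np.float64(0.0020130419442180854), np.float64(0.002013041944218091)])
2.5077261084342686 [ 0.47487451 -0.04403322  0.131     ]
1.4550514311723546 [ 0.47115983 -0.04341275  0.131     ]
tab (array([ 0.5661966 , -0.04054411,  0.28556303]), [np.float64(0.002274436458723088), np.float64(0.0022744364587233144)])
0.3 0 [ 0.542 -0.044  0.239] [291.6 185.6] [301. 206.]
0.3 2.5 [ 0.542 -0.041  0.239] [291.5 186.3] [300.1 206.3]
0.4 0 [ 0.552 -0.044  0.259] [288.8 181.3] [299.8 199.9]
0.4 2.5 [ 0.551 -0.04   0.259] [288.7 182.1] [298.7 200.4]
0.45 0 [ 0.557 -0.044  0.268] [287.2 179.2] [299.1 196.7]
0.45 2.5 [ 0.557 -0.04   0.268] [287. 180.] [297.9 197.2]
0.5 0 [ 0.563 -0.044  0.278] [285.4 177.1] [298.4 193.4]
0.5 2.5 [ 0.563 -0.04   0.278] [285.2 178. ] [297.1 193.9]
0.55 0 [ 0.57  -0.044  0.286] [283.4 175.1] [297.5 190. ]
0.55 2.5 [ 0.57  -0.04   0.286] [283.2 176. ] [296.1 190.5]
0.6 0 [ 0.577 -0.044  0.295] [281.3 173. ] [296.6 186.5]
0.6 2.5 [ 0.577 -0.039  0.295] [281.1 174. ] [295.1 187.1]
```

Results: yaw is about 2° and the lid angle about 0.53 rad. The tab is near (0.566,-0.041,0.285), yellow near (0.4715,0.002) and green near (0.475,-0.090). I'll rise, turn and close the fingers, then travel.

Request:
carry_out(
  moves=[0,0,-0.7,0,0,-0.96,0,0,-0.7,0,0,-0.96,0,0,-0.7,0,0,-0.96,0,0,-0.7,0,0,-0.96,-0.48,-0.86,0,0,0,0,-0.48,-0.86,0,0,0,0,-0.48,-0.86,0,0,0,0,-0.48,-0.86,0,0,0,0,-0.48,-0.86,0,0,0,0,-0.48,-0.86,0,0,0,0],
  claw=1,
  force=40,
)

```text
t: 0.93
position: [0.3296, 0.3322, 0.3429]
ee_rot: [[-0.999, -0.034, -0.0], [-0.034, 0.999, -0.0], [0.0, -0.0, -1.0]]
force: [0.4, 0.4, 1.0]
finger_gap: 0.0003
finger_force: 0.0
```

Request:
carry_out(
  moves=[-0.48,-0.86,0,0,0,0,-0.48,-0.86,0,0,0,0,-0.48,-0.86,0,0,0,0,-0.48,-0.86,0,0,0,0,-0.48,-0.86,0,0,0,0,-0.48,-0.86,0,0,0,0,-0.48,-0.86,0,0,0,0,-0.48,-0.86,0,0,0,0,0,0,0,0,0,0,0,0,0,0,0,0],
)

```text
t: 1.77
position: [0.4922, 0.0625, 0.3424]
ee_rot: [[-1.0, -0.03, -0.002], [-0.03, 1.0, 0.0], [0.002, 0.0, -1.0]]
force: [-0.7, 0.8, -0.2]
finger_gap: -0.0
finger_force: 0.0
```

Request:
carry_out(
  moves=[-0.54,-0.87,0,0,0,0,-0.54,-0.87,0,0,0,0,-0.54,-0.87,0,0,0,0,0,0,0.4,0,0,0,0,0,0.3,0,0,0,0,0,0,0,0,0,0,0,0,0,0,0],
)

```text
t: 2.35
position: [0.5591, -0.0363, 0.3144]
ee_rot: [[-0.999, -0.035, -0.002], [-0.035, 0.999, 0.001], [0.002, 0.001, -1.0]]
force: [-0.6, 0.2, 0.2]
finger_gap: -0.0001
finger_force: 0.0
```

```bash
python3 - <<'E'
from h import *
I=[]
for n,c in(("scene",(290,190)),("top",(295,205))):
    i=robot.capture(n)[:,:,::-1];cv2.imwrite(f"pics/{n}1.png",i);i=i[c[1]-70:c[1]+70,c[0]-70:c[0]+70]
    I.append(cv2.resize(i,(400,400),interpolation=cv2.INTER_CUBIC))
cv2.imwrite("pics/c1.png",np.hstack(I));s=robot.read_state();print(s['position'],s['force'],s['q'])
E
```

```text
[ 0.55999217 -0.03676773  0.31623466] [ 0.00636699 -0.89712474  0.72589387] [-1.60989107e+01  4.48803661e+00  8.69688857e+01  1.08747894e-02
  8.84813411e+01 -1.08127692e+02]
```

View pics/c1.png

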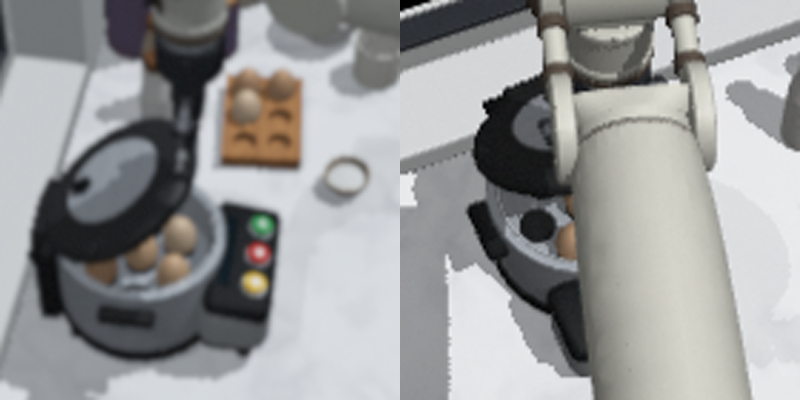

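The fingertips are above the tab. Next I descend to contact and push along the lid's arc.

Request:
carry_out(
  moves=[0,0,0.15,0,0,0,0,0,0.15,0,0,0,0,0,0.15,0,0,0,0,0,0.15,0,0,0,0,0,0.1,0,0,0,0,0,0,0,0,0],
)

```text
t: 2.95
position: [0.5596, -0.0381, 0.286]
ee_rot: [[-0.999, -0.033, -0.002], [-0.033, 0.999, 0.0], [0.002, 0.001, -1.0]]
force: [-1.3, 0.1, -0.5]
finger_gap: -0.0003
finger_force: 0.0
```

Request:
carry_out(
  moves=[0.06,0,0.1,0,0,0,0.06,0,0.1,0,0,0,0.06,0,0.1,0,0,0,0.06,0,0.1,0,0,0],
)

```text
t: 3.28
position: [0.5503, -0.0386, 0.271]
ee_rot: [[-0.999, -0.033, -0.0], [-0.033, 0.999, -0.0], [0.0, -0.0, -1.0]]
force: [-2.0, 0.0, 2.5]
finger_gap: 0.0001
finger_force: 1.1
```

Request:
carry_out(
  moves=[0.06,0,0.12,0,0,0,0.06,0,0.12,0,0,0,0.055,0,0.12,0,0,0,0.055,0,0.12,0,0,0,0.05,0,0.12,0,0,0,0.05,0,0.12,0,0,0,0.045,0,0.12,0,0,0,0.045,0,0.12,0,0,0,0.04,0,0.12,0,0,0,0.04,0,0.12,0,0,0],
)

```text
t: 4.12
position: [0.5305, -0.0392, 0.2228]
ee_rot: [[-0.999, -0.033, -0.0], [-0.033, 0.999, -0.0], [0.0, -0.0, -1.0]]
force: [0.1, 0.2, 1.0]
finger_gap: -0.0
finger_force: 0.5
```

Request:
carry_out(
  moves=[0.03,0,0.1,0,0,0,0.03,0,0.1,0,0,0,0.02,0,0.1,0,0,0,0.02,0,0.1,0,0,0,0.02,0,0.1,0,0,0,0.02,0,0.1,0,0,0],
)

```text
t: 4.62
position: [0.525, -0.0394, 0.1989]
ee_rot: [[-0.999, -0.033, -0.0], [-0.033, 0.999, 0.0], [0.0, 0.0, -1.0]]
force: [-0.6, -0.5, 1.3]
finger_gap: -0.0001
finger_force: 0.5
```

Request:
carry_out(
  moves=[0.01,0,0.08,0,0,0,0.01,0,0.08,0,0,0,0.01,0,0.08,0,0,0,0.01,0,0.08,0,0,0,0.01,0,0.08,0,0,0,0,0,0,0,0,0],
)

```text
t: 5.12
position: [0.5227, -0.0394, 0.1825]
ee_rot: [[-0.999, -0.033, -0.001], [-0.033, 0.999, 0.0], [0.001, 0.0, -1.0]]
force: [0.3, 0.5, -0.4]
finger_gap: 0.0003
finger_force: 0.0
```

Request:
carry_out(
  moves=[0,0,0.03,0,0,0,0,0,0.03,0,0,0,0,0,0,0,0,0],
)

```text
t: 5.37
position: [0.5231, -0.0395, 0.1808]
ee_rot: [[-0.999, -0.033, 0.0], [-0.033, 0.999, -0.0], [-0.0, -0.0, -1.0]]
force: [0.1, 0.2, 0.4]
finger_gap: -0.0004
finger_force: 0.0
```

Request:
carry_out(
  moves=[0,0,0.03,0,0,0,0,0,0.03,0,0,0,0,0,0,0,0,0],
)

```text
t: 5.62
position: [0.5231, -0.0395, 0.1783]
ee_rot: [[-0.999, -0.033, 0.0], [-0.033, 0.999, -0.0], [-0.0, -0.0, -1.0]]
force: [-0.4, -0.5, -0.6]
finger_gap: 0.0
finger_force: 0.0
```

Request:
carry_out(
  moves=[0,0,0.03,0,0,0,0,0,0.0,0,0,0,0,0,0,0,0,0],
)

```text
t: 5.87
position: [0.523, -0.0394, 0.1772]
ee_rot: [[-0.999, -0.033, -0.0], [-0.033, 0.999, 0.0], [0.0, 0.0, -1.0]]
force: [0.1, 0.1, 0.4]
finger_gap: -0.0003
finger_force: 0.0
```

Request:
carry_out(
  moves=[0,0,0.03,0,0,0,0,0,0.0,0,0,0,0,0,0,0,0,0],
)

```text
t: 6.12
position: [0.5231, -0.0395, 0.1761]
ee_rot: [[-0.999, -0.033, 0.0], [-0.033, 0.999, 0.0], [-0.0, 0.0, -1.0]]
force: [-0.0, 0.2, 1.3]
finger_gap: 0.0002
finger_force: 0.1
```

Request:
carry_out(
  moves=[0,0,0.03,0,0,0,0,0,0.0,0,0,0,0,0,0,0,0,0],
)

```text
t: 6.37
position: [0.5231, -0.0395, 0.176]
ee_rot: [[-0.999, -0.033, 0.0], [-0.033, 0.999, -0.0], [-0.0, -0.0, -1.0]]
force: [-3.8, 0.6, 7.2]
finger_gap: -0.0
finger_force: 3.4
```

The lid stopped at 7 N with the tips at z=0.176, which matches the shut height. I'll lift off, move above the yellow key and look.

Request:
carry_out(
  moves=[0,0,-0.5,0,0,0,0,0,-0.5,0,0,0,0.63,0.54,0,0,0,0,0.63,0.54,0,0,0,0,0,0,0.4,0,0,0,0,0,0,0,0,0,0,0,0,0,0,0],
)

```text
t: 6.95
position: [0.4707, 0.0021, 0.1984]
ee_rot: [[-0.999, -0.034, -0.001], [-0.034, 0.999, 0.0], [0.001, 0.0, -1.0]]
force: [0.2, 0.0, 0.1]
finger_gap: 0.0
finger_force: 0.0
```

```bash
python3 - <<'E'
from h import *
I=[]
for n,c in(("scene",(290,200)),("top",(300,215))):
    i=robot.capture(n)[:,:,::-1];cv2.imwrite(f"pics/{n}2.png",i);i=i[c[1]-50:c[1]+50,c[0]-50:c[0]+50]
    I.append(cv2.resize(i,(400,400),interpolation=cv2.INTER_CUBIC))
cv2.imwrite("pics/c2.png",np.hstack(I));s=robot.read_state();print(s['position'],s['force'])
print(proj("scene",s['position']))
g=cv2.imread("pics/scene2.png");k=keys(g[:,:,::-1].copy(),(310,207))
o=keys(cv2.imread("pics/scene0.png")[:,:,::-1].copy(),(310,207))
for q in k: print(q,k[q],o[q])
psi=np.radians(2)
for x in(-.096,):
  P=[.473+(x+.148)*np.cos(psi),-.0437+(x+.148)*np.sin(psi),.176];print("tab shut px",proj("scene",P))
E
```

```text
[0.47189054 0.00152283 0.19935236] [-0.16428818  0.04174951  0.4731148 ]
[309.95411577 206.234328  ]
yellow ((309.1842041015625, 217.55262756347656), np.int32(26), array([309.03846154, 217.69230769])) ((309.1842041015625, 217.55262756347656), np.int32(27), array([308.96296296, 217.74074074]))
red ((311.0, 209.0), np.int32(19), array([310.63157895, 209.36842105])) ((310.3484802246094, 207.56060791015625), np.int32(31), array([310.12903226, 207.70967742]))
tab shut px [296.14659605 198.70366223]
```

View pics/c2.png

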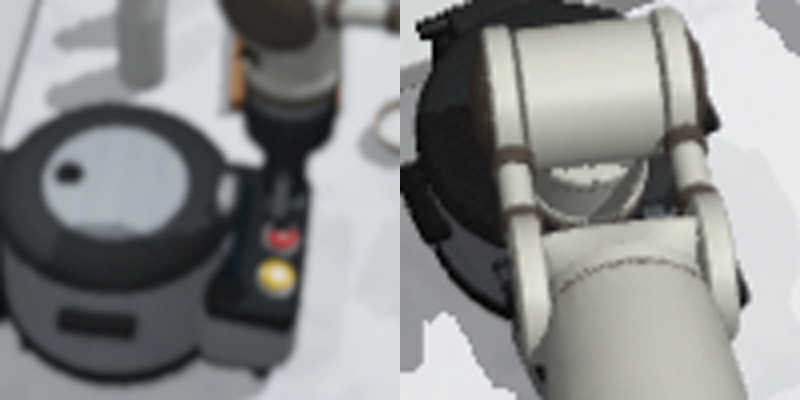

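The lid is shut flush, the cooker has not moved (yellow key still at (309,217.6)) and the tips hang where predicted. Next is the yellow key.

Request:
carry_out(
  moves=[0,0,0.4,0,0,0,0,0,0.4,0,0,0,0,0,0.4,0,0,0,0,0,0.25,0,0,0,0,0,0,0,0,0,0,0,0,0,0,0],
)

```text
t: 7.55
position: [0.4715, 0.0017, 0.141]
ee_rot: [[-0.999, -0.033, -0.001], [-0.033, 0.999, 0.0], [0.001, 0.0, -1.0]]
force: [0.4, 0.1, 0.5]
finger_gap: -0.0001
finger_force: 0.0
```

Request:
carry_out(
  moves=[0,0,0.05,0,0,0,0,0,0.05,0,0,0,0,0,0,0,0,0],
)

```text
t: 7.8
position: [0.4716, 0.0019, 0.1373]
ee_rot: [[-0.999, -0.033, 0.001], [-0.033, 0.999, -0.0], [-0.001, -0.0, -1.0]]
force: [0.2, 0.1, 0.1]
finger_gap: 0.0001
finger_force: 0.0
```

Request:
carry_out(
  moves=[0,0,0.025,0,0,0,0,0,0,0,0,0,0,0,0,0,0,0],
)

```text
t: 8.05
position: [0.4713, 0.002, 0.1361]
ee_rot: [[-0.999, -0.033, 0.0], [-0.033, 0.999, -0.0], [-0.0, -0.0, -1.0]]
force: [-0.0, 0.2, 0.6]
finger_gap: -0.0002
finger_force: 0.0
```

Request:
carry_out(
  moves=[0,0,0.05,0,0,0,0,0,0,0,0,0,0,0,0,0,0,0],
)

```text
t: 8.3
position: [0.4711, 0.0021, 0.1337]
ee_rot: [[-0.999, -0.033, -0.0], [-0.033, 0.999, 0.0], [0.0, 0.0, -1.0]]
force: [0.1, -0.2, -0.1]
finger_gap: 0.0002
finger_force: 0.0
```

Request:
carry_out(
  moves=[0,0,0.025,0,0,0,0,0,0,0,0,0,0,0,0,0,0,0],
)

```text
t: 8.55
position: [0.4712, 0.002, 0.1328]
ee_rot: [[-0.999, -0.033, -0.0], [-0.033, 0.999, 0.0], [0.0, 0.0, -1.0]]
force: [0.0, 0.1, 0.2]
finger_gap: 0.0
finger_force: 0.0
```

Request:
carry_out(
  moves=[0,0,0.025,0,0,0,0,0,0,0,0,0,0,0,0,0,0,0],
)

```text
t: 8.8
position: [0.4714, 0.002, 0.1321]
ee_rot: [[-0.999, -0.033, 0.0], [-0.033, 0.999, -0.0], [-0.0, -0.0, -1.0]]
force: [-0.3, -0.1, 1.1]
finger_gap: -0.0001
finger_force: 0.7
```

Request:
carry_out(
  moves=[0,0,0.025,0,0,0,0,0,0,0,0,0,0,0,0,0,0,0],
)

```text
t: 9.05
position: [0.4716, 0.002, 0.1311]
ee_rot: [[-0.999, -0.033, 0.001], [-0.033, 0.999, -0.0], [-0.001, -0.0, -1.0]]
force: [-0.2, 0.6, 2.3]
finger_gap: -0.0
finger_force: 1.0
```

Request:
carry_out(
  moves=[0,0,0.025,0,0,0,0,0,0.025,0,0,0,0,0,0,0,0,0,0,0,0,0,0,0],
)

```text
t: 9.38
position: [0.4717, 0.002, 0.1292]
ee_rot: [[-0.999, -0.033, 0.001], [-0.033, 0.999, -0.0], [-0.001, -0.0, -1.0]]
force: [2.0, -0.2, 2.9]
finger_gap: 0.0002
finger_force: 1.4
```

Request:
carry_out(
  moves=[0,0,0.025,0,0,0,0,0,0,0,0,0,0,0,0,0,0,0],
)

```text
t: 9.63
position: [0.4715, 0.0019, 0.1281]
ee_rot: [[-0.999, -0.033, 0.001], [-0.033, 0.999, -0.0], [-0.001, -0.0, -1.0]]
force: [1.8, 0.5, 2.7]
finger_gap: 0.0001
finger_force: 1.7
```

Request:
carry_out(
  moves=[0,0,0.02,0,0,0,0,0,0,0,0,0,0,0,0,0,0,0],
)

```text
t: 9.88
position: [0.4715, 0.0019, 0.1273]
ee_rot: [[-0.999, -0.033, 0.001], [-0.033, 0.999, -0.0], [-0.001, -0.0, -1.0]]
force: [2.4, 0.7, 3.4]
finger_gap: -0.0
finger_force: 1.9
```

The yellow key is nearly at the bottom at about 4 N. I'll lift, pass over red and come down on green.

Request:
carry_out(
  moves=[0,0,-0.2,0,0,0,0,0,-0.6,0,0,0,0,-0.57,0,0,0,0,0,-0.57,0,0,0,0,0,-0.57,0,0,0,0,0,-0.58,0,0,0,0,0,0,0,0,0,0,0,0,0,0,0,0],
)

```text
t: 10.55
position: [0.4732, -0.0899, 0.1585]
ee_rot: [[-1.0, -0.031, -0.003], [-0.031, 1.0, 0.001], [0.003, 0.001, -1.0]]
force: [0.1, 0.5, 0.1]
finger_gap: -0.0004
finger_force: 0.0
```

```bash
python3 - <<'E'
from h import *
g=robot.capture("scene");k=keys(g,(310,207))
for q in k: print(q,k[q])
s=robot.read_state();print(s['position'],s['force'])
E
```

```text
yellow ((309.5, 217.0), np.int32(16), array([310.125, 216.375]))
red ((310.3484802246094, 207.56060791015625), np.int32(31), array([310.12903226, 207.70967742]))
green ((311.0, 197.9166717529297), np.int32(10), array([310.1, 197.6]))
[ 0.47330729 -0.08912687  0.15846089] [ 0.21197845 -0.32291585  0.69096522]
```

Request:
carry_out(
  moves=[0,0,0.3,0,0,0,0,0,0.28,0,0,0,0,0,0,0,0,0,0,0,0,0,0,0],
)

```text
t: 10.93
position: [0.4732, -0.0884, 0.1348]
ee_rot: [[-0.999, -0.034, -0.003], [-0.034, 0.999, 0.001], [0.003, 0.002, -1.0]]
force: [-0.3, 0.3, -0.2]
finger_gap: 0.0
finger_force: 0.0
```

```bash
python3 - <<'E'
from h import *
i=robot.capture("scene")[160:240,260:340,::-1]
cv2.imwrite("pics/c3.png",cv2.resize(i,(480,480),interpolation=cv2.INTER_CUBIC))
E
```

```text
(no output)
```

View pics/c3.png

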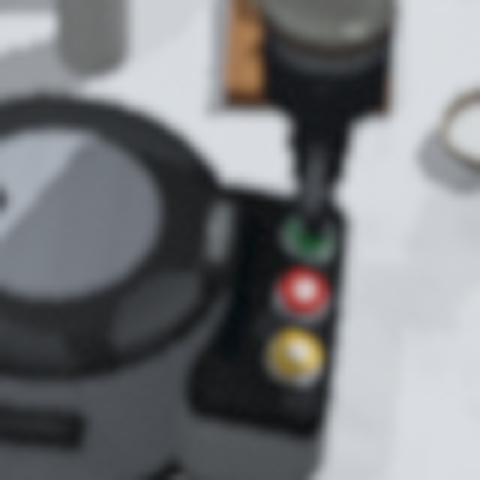

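```bash
python3 - <<'E'
from h import *
f=lambda P:((proj("scene",P)-[260,160])*6).round()
s=robot.read_state();p=s['position'];print(p,s['force'],f(p),f(p+[0,.0145,0]),f(p+[0,.0145,.03]),f([.4748,-.0895,.131]),f([.4748,-.0765,.131]))
E
```

```text
[ 0.47387411 -0.08879655  0.13553494] [-0.21503645 -0.56719217 -0.64462047] [313. 227.] [309. 245.] [312. 213.] [311. 230.] [308. 247.]
```

Yellow is back up (only shadowed), the red key is untouched and the tips are over green. Pressing green.

Request:
carry_out(
  moves=[0,0,0.05,0,0,0,0,0,0.025,0,0,0,0,0,0,0,0,0],
)

```text
t: 11.23
position: [0.4744, -0.0895, 0.133]
ee_rot: [[-0.999, -0.033, 0.0], [-0.033, 0.999, -0.0], [-0.0, -0.0, -1.0]]
force: [-0.2, 0.5, -0.3]
finger_gap: -0.0001
finger_force: 0.0
```

Request:
carry_out(
  moves=[0,0,0.025,0,0,0,0,0,0,0,0,0,0,0,0,0,0,0],
)

```text
t: 11.48
position: [0.4746, -0.0896, 0.1322]
ee_rot: [[-0.999, -0.033, 0.001], [-0.033, 0.999, -0.0], [-0.001, -0.0, -1.0]]
force: [0.8, 0.6, 0.8]
finger_gap: -0.0
finger_force: 0.5
```

Request:
carry_out(
  moves=[0,0,0.025,0,0,0,0,0,0.025,0,0,0,0,0,0,0,0,0],
)

```text
t: 11.73
position: [0.4748, -0.0897, 0.1302]
ee_rot: [[-0.999, -0.033, 0.001], [-0.033, 0.999, -0.0], [-0.001, -0.0, -1.0]]
force: [0.9, 1.0, 2.7]
finger_gap: 0.0005
finger_force: 1.2
```

Request:
carry_out(
  moves=[0,0,0.025,0,0,0,0,0,0.025,0,0,0,0,0,0,0,0,0,0,0,0,0,0,0],
)

```text
t: 12.07
position: [0.4747, -0.0897, 0.1282]
ee_rot: [[-0.999, -0.033, 0.001], [-0.033, 0.999, -0.0], [-0.001, -0.0, -1.0]]
force: [2.3, -0.1, 4.3]
finger_gap: 0.0005
finger_force: 1.7
```

Request:
carry_out(
  moves=[0,0,0.02,0,0,0,0,0,0,0,0,0,0,0,0,0,0,0],
)

```text
t: 12.32
position: [0.4746, -0.0897, 0.1273]
ee_rot: [[-0.999, -0.033, 0.001], [-0.033, 0.999, -0.0], [-0.001, -0.0, -1.0]]
force: [3.2, -0.3, 4.2]
finger_gap: 0.0003
finger_force: 1.9
```

Green is near the bottom too. I'll lift well clear and back off, then look.

Request:
carry_out(
  moves=[0,0,-0.2,0,0,0,0,0,-0.6,0,0,0,0,0,-0.9,0,0,0,0,0,-0.9,0,0,0,0.9,0,0,0,0,0,0.9,0,0,0,0,0,0,0,0,0,0,0,0,0,0,0,0,0],
)

```text
t: 12.98
position: [0.4003, -0.0914, 0.2303]
ee_rot: [[-0.999, -0.032, -0.002], [-0.032, 0.999, 0.001], [0.002, 0.001, -1.0]]
force: [0.4, 0.0, 0.5]
finger_gap: 0.0002
finger_force: 0.0
```

```bash
python3 - <<'E'
from h import *
i=robot.capture("scene");k=keys(i,(310,207));print(k)
i=i[150:250,220:340,::-1]
cv2.imwrite("pics/c4.png",cv2.resize(i,(600,500),interpolation=cv2.INTER_CUBIC))
E
```

```text
{'yellow': ((309.28570556640625, 218.0), np.int32(26), array([308.96153846, 218.        ])), 'red': ((310.0714416503906, 208.35714721679688), np.int32(22), array([310.04545455, 208.54545455])), 'green': ((311.9166564941406, 198.0), np.int32(14), array([311.64285714, 198.35714286]))}
```

View pics/c4.png

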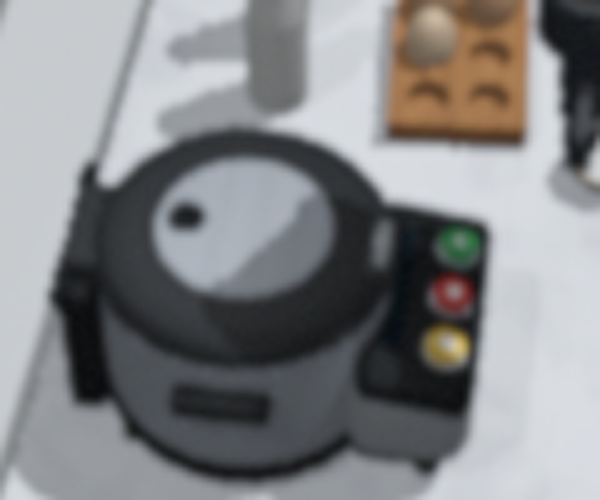

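The lid is shut and the keys are up at their old pixels, (309,218), (310,208) and (312,198). The cooker has not moved and the gripper is clear, so I'm handing in.

```bash
python3 -c "
from rig import robot
print(robot.close_job())"
```

```text
the job is handed in; nothing more can be done
None
```

I pushed the lid fully shut, then pressed the yellow egg key and the green start key once each (about 4–5 N each). Both came back up, the red stop key was not touched and the cooker did not move; the job was handed in at about 13 s.

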